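# Open the camper's tank drain with the square key

### The arm

A 7-joint arm with a two-finger parallel gripper is mounted at the origin on the work surface. World frame = base frame: x ahead of the robot, y to its left, z up, the work surface at z = 0. Lengths are in m, angles in rad, forces in N, time in s.
With the tool pointing down it reaches from about 0.4 to 0.85 m from the base axis. Payload 4.5 kg.
Tool frame: the origin (TCP) lies at the very end of the fingers, on their centre line; the grasp point (between the pads) lies 19 mm behind it; z points along the fingers, y is the line along which they close (so a half turn about z gives the same grasp; the last joint's range is limited). The gripper opens to 85 mm and grips with 20 to 120 N. Pads are 22 mm wide; open, the fingers measure 114 mm over their backs; the gripper's body (76 mm by 85 mm) begins 54 mm behind the grasp point. The pads swing forward as they close: fully open they stand 13 mm farther back than shut.
Start: joints at [1.285, 0.689, -0.195, 1.565, 0.157, 0.902, -0.215], TCP at [0.197, -0.593, 0.231] pointing down, gripper open.
Joint ranges: [-3.01, 3.01], [-0.46, 2.08], [-1.47, 1.51], [0.13, 2.56], [-1, 4.14], [0.04, 2.09], [-2.66, 2.66]. Speed limits (rad/s): [2.57, 2.57, 3.14, 3.14, 3.14, 3.14, 3.14].

### API

Orientations are given as a rotation vector (axis times angle).
In Python, from bench import read_state, read_camera, calibration, sign_off gives the robot as it stands.
- The arm moves only by the tool play_rows, never from a script. Its argument "steps" is a list of rows, each a list of 5 numbers: the finger opening in m, from 0 to 0.0854, then the shift along the tool's x, y, z in normalised numbers (1 is 0.6 m), then the turn about the tool's z in fractions of the full range, 1 being pi rad. A call has 1 to 20 rows; each row is the pose to reach, as a shift and turn from the pose commanded when the call began, along the tool's axes at that moment; what a row does not reach only later rows make up. A row lasts 1/10 s, in which the tool goes at most 50 mm and 8.59 degrees, less where a joint would pass 70% of its speed; a pose out of reach is approached as far as the arm can. No shift or turn number may pass 1 either way. A call with a gripper value outside its range is refused whole. The fingers move at their own pace and stop on an object; "grip_force" is the grip in N (left out, the last holds). Time passes only in rows, so rows that repeat a pose let the fingers close. It gives the time, the measured TCP pose, the force, the opening and the grip force at its end, in the units of the state.
- read_state(): the state, without advancing time (a new reading comes with each control period).
- read_camera(name): name is "side" or "top"; returns (picture, depth): 400x640x3 uint8, blue, green, red; 400x640 float32, m along the optical axis (not along the pixel's ray), 0 where there is no reading.
- calibration(name): a dict with "fx", "fy", "cx", "cy" (pixels), "pose" (4x4, takes a point from camera to world coordinates). Camera axes: x right, y up, looking along -z (the intrinsics and any distortion apply to the point x, -y, -z); pixel columns grow to the right and rows downward; lengths in m; the calibration is good to about 2 mm. A picture is of the moment at which its call begins. calibration takes no time and is no camera call.
- sign_off(): hands the job in; it is judged then, once.
The state is a dict: "time": time; "joint_positions": joint angles; "qvel": joint speeds; "effort": joint torques, N m; "ee_pos": TCP position; "tool_rot": TCP orientation; "contact_force": force on the tool from outside, world axes, zero at the start; "ft_torque": the same for the moment, N m; "opening": finger opening in m; "gripper_force": force on a finger pad.
Only numpy, scipy, OpenCV 4.12 (cv2) and the standard library are available. Lean on these libraries where they do the work, as an engineer would, in place of code of your own. Each camera call takes 0.05 s, during which the arm holds its last target. There are 200 camera calls.

### The job

Take the red-handled square key out of its wooden rest, feel it into the square brass socket in the recess of the white drain valve box until it is fully home, then turn it clockwise (seen from above) up to its stop. Be gentle: never press or twist the key hard against the valve, and leave everything else on the counter where it stands. Let go at the end and leave the key standing in the socket.

Things in the scene. Friction and masses are not known exactly. Their poses are not given: they have to be found in the camera images.
- key: Loose panel key, 120 g, upright in its rest. Steel shank 14 x 14 mm square, faces square to x and y, end 2 mm a 10 mm square pilot; round collar 22 mm across at 49 to 54 mm; above it a flat red handle, 44 mm along x, 12 mm thick along y, 54 to 92 mm above the tip. Origin: middle of the tip's end face; z up the shank. Over 45 N between key and valve (box, disc or socket) counts as forced
- key_grip (a point): Middle of the red handle, 73 mm above the tip, axes as the key's: pinch it here across its 12 mm thickness (along the key's y)
- key_rest: Fixed wooden block 64 x 64 x 36 mm with a square blind hole 16.5 mm wide and 30 mm deep in the middle of its top, in which the key stands. Origin under its centre on the counter, z up
- valve_box: Fixed white drain valve box, 130 (x) x 160 (y) x 55 mm high; origin under its centre on the counter, z up. In its top an oblong recess 50 (x) x 74 (y) mm, 10 mm deep, with a flat grey floor; flush in this a brass disc 46 mm across with a square socket in its centre, 15.5 mm wide plus a 1.5 mm lead-in chamfer, 16 mm deep. Box, floor and disc do not give way
- recess_mid (a point): Middle of the recess at the height of the brass disc's flat top, 45 mm above the counter; axes as the box's. The socket's place is NOT measured: its centre is anywhere from 10 mm to -y to 10 mm to +y of this point, at x = 0. Find it by feel (slide the tip on the brass until its edge catches in the socket) or by sight
- spindle (a joint): Turning angle of the brass disc with its socket, rad, growing clockwise seen from above. At 0 the socket's sides are square to the box's x and y (red mark on the disc towards the box's -x). Starts between 0 and 0.3, hard stop at 1.35, friction about 0.08 N m, stays where left
- cup: Steel camping mug, 80 mm across, 80 mm high, origin under its centre; bystander
- bowl: White melamine bowl, 140 mm across, 55 mm high, origin under its centre; bystander
- butter_dish: Wooden butter dish 110 x 160 mm with a glass lid and a wooden knob, 75 mm high, origin under its centre; bystander
- jar: Closed jar, 56 mm across, 90 mm high, origin under its centre; bystander
Not all that is in view belongs to the job. Of the things like the key, leave any that is green or pink; of the rest the smaller one is meant.

How it is judged:
On the way:
1. The key is seated in the socket (tip within 4 mm of its bottom), the valve not yet turned past 0.7 rad (z of key in the frame of recess_mid below -0.012 m and x of key in the frame of recess_mid between -0.006 and 0.006 m and y of key in the frame of recess_mid between -0.016 and 0.016 m and value of joint spindle below 0.7 rad), for 0.1 s.
At the end, for the whole second after the job is handed in: The valve is turned to its stop (spindle above 1.25 of 1.35 rad) and the key stands in the socket at rest, let go, tip within 4 mm of the socket's bottom, within 0.2 rad of upright (value of joint spindle above 1.25 rad and z of key in the frame of recess_mid below -0.012 m and x of key in the frame of recess_mid between -0.006 and 0.006 m and y of key in the frame of recess_mid between -0.016 and 0.016 m and angle between key's own z axis and vertical below 0.2 rad and linear speed of key below 0.02 m/s); the robot touches nothing.
It fails at once if The key is forced: more than 45 N between key and valve box (contact force between key and valve_box above 45 N).
It fails at once if A bystander (cup, bowl, butter dish or jar) is moved more than 30 mm (distance of any of cup, bowl, butter_dish, jar from where it was at the start of the episode above 0.03 m).
It also fails if it takes over 61 s, if anything falls off the work surface, if the arm or the gripper's body presses on something with over 40 N, if the wrist force passes 120 N, or if a joint passes its speed limit or range.

## Working session

There is one attempt and no reset: what is moved stays moved. The work goes in short steps, Python scripts to look and compute and a tool call to move; the robot and the scene stay as the last step left them, time stands still between calls to the robot, and variables do not carry over. Pictures are saved under pics/ and viewed, at most 10 in all, crops included, and the job is handed in when it is done.

Besides the shell and the picture viewer there is one more tool, called after "Emit:" by a JSON object that holds its "api" and its "payload". play_rows: Moves the arm, as the interface text tells. Its arguments: {"type":"object","properties":{"steps":{"type":"array"},"grip_force":{"type":"number"}},"required":["steps"]}

```bash
mkdir -p pics; cat > h.py <<'E'
import numpy as np, cv2
from bench import *
def shot(n):
    im,d=read_camera(n); cv2.imwrite(f'pics/{n}_raw.png',im); np.save(f'pics/{n}_d.npy',d); return im,d
def pts(n,d):
    c=calibration(n); v,u=np.mgrid[0:400,0:640]
    P=np.stack([(u-c['cx'])/c['fx']*d,-(v-c['cy'])/c['fy']*d,-d,np.ones_like(d)],-1)
    return (P@np.array(c['pose']).T)[...,:3]
def ray(n,u,v,z):
    c=calibration(n);T=np.array(c['pose']);r=T[:3,:3]@np.array([(u-c['cx'])/c['fx'],-(v-c['cy'])/c['fy'],-1]);o=T[:3,3]
    return o+r*(z-o[2])/r[2]
E
python3 - <<'E'
from h import *
a,_=shot('top'); b,_=shot('side')
cv2.imwrite('pics/t0.png',a);cv2.imwrite('pics/s0.png',b)
print(read_state()); print(calibration('top'));print(calibration('side'))
E
```

```text
{'time': 0.1, 'joint_positions': array([ 1.28475417,  0.68993916, -0.19453189,  1.56622822,  0.15727304,
        0.90251825, -0.21511668]), 'qvel': array([-3.16287359e-04, -2.26477654e-03, -1.30061951e-03, -3.31154839e-03,
       -1.31397405e-04,  3.97429432e-04,  1.57518751e-05]), 'effort': array([-2.90294316e-03, -5.40597653e+01, -1.27137166e+00, -1.58985597e+01,
        9.37325793e-03,  4.36491755e-03,  1.52591902e-06]), 'ee_pos': array([ 0.19629512, -0.59275521,  0.23054333]), 'tool_rot': array([-3.09984902e+00, -5.00081392e-01,  5.71421400e-04]), 'contact_force': array([ 0.42174382,  1.02541344, -0.09831337]), 'ft_torque': array([ 0.03918027, -0.00558251, -0.005287  ]), 'gripper_force': 0.0, 'opening': 0.0854705207804608}
{'fx': 378.9368390270017, 'fy': 378.9368390270017, 'cx': 318.2571058290477, 'cy': 202.9685342084772, 'pose': array([[-0.01388496,  0.9851872 , -0.17091924,  0.35603732],
       [-0.99983919, -0.01173954,  0.0135566 ,  0.0579392 ],
       [ 0.01134927,  0.17107999,  0.98519177,  1.17607115],
       [ 0.        ,  0.        ,  0.        ,  1.        ]])}
{'fx': 446.7135511530267, 'fy': 446.7135511530267, 'cx': 316.2991740337713, 'cy': 197.07391505876544, 'pose': array([[-0.99765882,  0.06093467, -0.03104601,  0.5082122 ],
       [-0.06694927, -0.77761065,  0.62517156,  0.83591181],
       [ 0.01395292,  0.62578642,  0.77986965,  1.04549398],
       [ 0.        ,  0.        ,  0.        ,  1.        ]])}
```

View pics/t0.png

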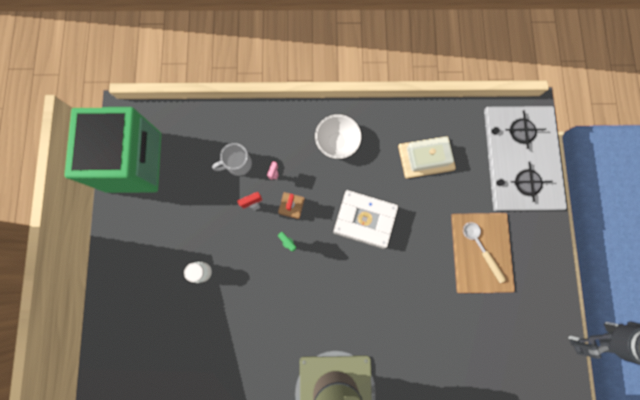

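View pics/s0.png

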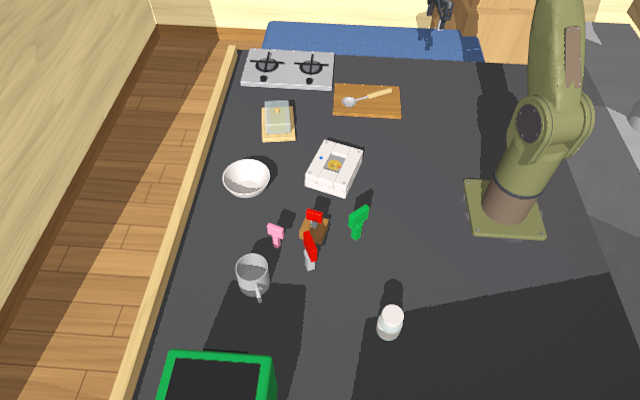

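Both views show four key-like things: a pink one at top (273,170) and a green one at (287,241), both ruled out by colour, a red one at (250,200), and a red one in the wooden block at (290,203). The red one in the block looks smaller and stands in the rest, so it fits the description. The white box is at (366,218). Next I'll confirm with an enlarged crop and measure.

```bash
python3 - <<'E'
from h import *
a=cv2.imread('pics/top_raw.png');b=cv2.imread('pics/side_raw.png')
A=cv2.resize(a[150:260,230:410],None,fx=4.4,fy=4.4,interpolation=cv2.INTER_CUBIC)
B=cv2.resize(b[130:280,250:400],None,fx=3.8,fy=3.8,interpolation=cv2.INTER_CUBIC)
cv2.imwrite('pics/cropT.png',A);cv2.imwrite('pics/cropS.png',B)
for n,im in(('top',a),('side',b)):
    P=pts(n,np.load(f'pics/{n}_d.npy'))
    hsv=cv2.cvtColor(im,cv2.COLOR_BGR2HSV)
    m=(((hsv[...,0]<6)|(hsv[...,0]>175))&(hsv[...,1]>180)&(hsv[...,2]>80)).astype(np.uint8)
    k,l,st,ce=cv2.connectedComponentsWithStats(m)
    for i in range(1,k):
        if st[i,4]>15:
            Q=P[l==i]; print(n,'red',st[i],ce[i].round(1),Q.min(0).round(3),Q.max(0).round(3),np.median(Q,0).round(3))
            top=Q[Q[:,2]>Q[:,2].max()-.006]; print('  top',top.mean(0).round(4),len(top), cv2.minAreaRect((top[:,:2]*1000).astype(np.float32)))
    # box top
    sel=(abs(P[...,2]-.055)<.004)&(hsv[...,1]<60)&(hsv[...,2]>120)
    k,l,st,ce=cv2.connectedComponentsWithStats(sel.astype(np.uint8))
    i=1+st[1:,4].argmax();Q=P[l==i];print(n,'box',st[i],np.median(Q[:,2]),cv2.minAreaRect((Q[:,:2]*1000).astype(np.float32)))
    sel=(hsv[...,0]>15)&(hsv[...,0]<30)&(hsv[...,1]>90)
    x,y,w,h=st[i,:4];s=np.zeros_like(sel);s[y:y+h,x:x+w]=sel[y:y+h,x:x+w]
    Q=P[s];print(n,'brass',np.argwhere(s).mean(0)[::-1],len(Q),Q.mean(0).round(4),np.median(Q[:,2]), cv2.minAreaRect((Q[:,:2]*1000).astype(np.float32)))
    # rest top
    br=(hsv[...,0]>3)&(hsv[...,0]<22)&(hsv[...,1]>80)&(P[...,2]>.030)&(P[...,2]<.041)&(P[...,0]>.4)&(P[...,0]<.7)&(P[...,1]>.05)&(P[...,1]<.3)
    Q=P[br];print(n,'rest',len(Q),Q.mean(0) if len(Q) else 0,cv2.minAreaRect((Q[:,:2]*1000).astype(np.float32)) if len(Q) else 0)
E
```

```text
top box [ 335  190   63   57 1788] 0.0550636691707993 ((504.55987548828125, -99.8133544921875), (160.0582275390625, 130.39845275878906), 72.32658386230469)
top brass [364.79518072 218.09638554] 83 [ 0.5044 -0.0973  0.0445] 0.044565710599851815 ((503.33819580078125, -96.52944946289062), (33.52198791503906, 33.57135772705078), 86.45829772949219)
top rest 340 [0.54877943 0.12503902 0.03586394] ((551.2957763671875, 125.64323425292969), (64.49031066894531, 63.91669845581055), 74.66436767578125)
side red [306 209  17  15 177] [314.  215.2] [ 0.508  0.041 -0.004] [0.57  0.836 1.045] [0.548 0.13  0.088]
  top [0.5082 0.8359 1.0455] 1 ((508.2121887207031, 835.9118041992188), (0.0, 0.0), 0.0)
side red [303 231  15  31 269] [310.  245.8] [0.532 0.158 0.025] [0.57  0.271 0.135] [0.55  0.248 0.127]
  top [0.5505 0.2409 0.1308] 112 ((551.17333984375, 240.6860809326172), (16.131595611572266, 58.64419174194336), 22.044841766357422)
side box [ 305  140   58   48 1297] 0.05444892496796372 ((501.6317443847656, -97.3851089477539), (165.37020874023438, 130.601806640625), 72.61021423339844)
side brass [333.68627451 164.41176471] 102 [ 0.5038 -0.0813  0.0628] 0.043794958129481976 ((496.39581298828125, 358.5174865722656), (37.088890075683594, 954.3605346679688), 0.8076514005661011)
side rest 307 [0.5462354  0.13566744 0.03529141] ((548.2567749023438, 126.92160034179688), (67.99287414550781, 64.8264389038086), 75.2175064086914)
```

View pics/cropT.png

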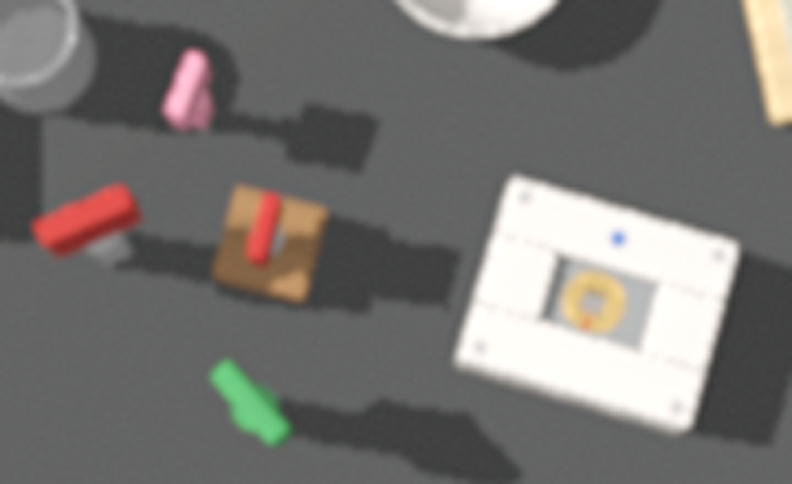

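View pics/cropS.png

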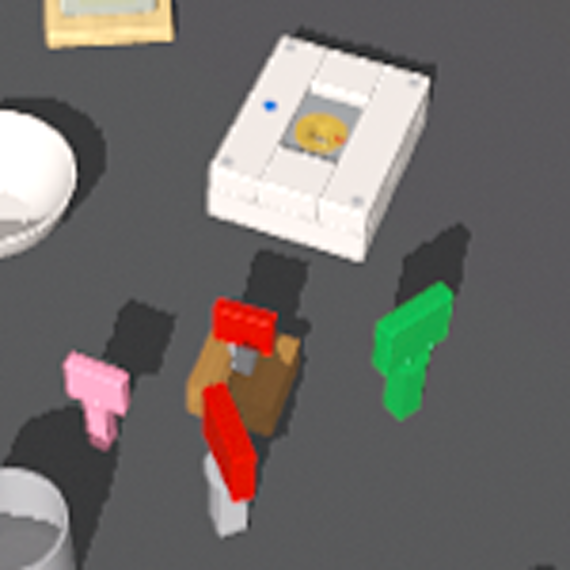

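The crops show the key in the rest (crop T 265,228) is clearly smaller than the other red one (88,218, about 130 mm tall), so it is the one meant. The brass disc is at crop T (594,300), with its red mark at (586,322). I'll refine the numbers.

```bash
python3 - <<'E'
from h import *
from scipy.spatial.transform import Rotation as R
B=np.array([.503,-.099]);
for n in('top','side'):
    im=cv2.imread(f'pics/{n}_raw.png');d=np.load(f'pics/{n}_d.npy');P=pts(n,d)
    hsv=cv2.cvtColor(im,cv2.COLOR_BGR2HSV);H=hsv[...,0]
    red=((H<8)|(H>172))&(hsv[...,1]>140)&(hsv[...,2]>70)
    near=lambda c,r:np.hypot(P[...,0]-c[0],P[...,1]-c[1])<r
    m=red&near((.548,.126),.045)&(P[...,2]>.05)
    Q=P[m];t=Q[Q[:,2]>np.percentile(Q[:,2],30)] if n=='top' else Q
    print(n,'key px',np.argwhere(m).mean(0)[::-1],m.sum(),'z pct',np.percentile(Q[:,2],[5,50,80,95]).round(4))
    uv=np.argwhere(m)[:,::-1]
    tp=Q[Q[:,2]>.090]; r=cv2.minAreaRect((tp[:,:2]*1000).astype(np.float32)); print('  top face depth',len(tp),tp.mean(0).round(4),r)
    # recess + disc on plane z=.045
    box=near(B,.05)
    brass=box&(H>14)&(H<32)&(hsv[...,1]>70)
    up=4
    big=cv2.resize(im,None,fx=up,fy=up,interpolation=cv2.INTER_CUBIC);hb=cv2.cvtColor(big,cv2.COLOR_BGR2HSV)
    bb=cv2.resize(box.astype(np.uint8),None,fx=up,fy=up,interpolation=0)>0
    mk=(bb&(((hb[...,0]>13)&(hb[...,0]<33)|(hb[...,0]<=13))&(hb[...,1]>70))).astype(np.uint8)
    mk=cv2.morphologyEx(mk,cv2.MORPH_OPEN,np.ones((3,3)))
    cs=max(cv2.findContours(mk,0,2)[0],key=cv2.contourArea)[:,0]
    hull=cv2.convexHull(cs)[:,0]
    W=np.array([ray(n,(u+.5)/up-.5,(v+.5)/up-.5,.045) for u,v in hull])[:,:2]
    (c,rad)=cv2.minEnclosingCircle((W*1000).astype(np.float32));e=cv2.fitEllipse((W*1000).astype(np.float32))
    print('  disc circle',c,rad,'ellipse',e)
    # mark: most red-hue
    rm=bb&((hb[...,0]<13)|(hb[...,0]>172))&(hb[...,1]>100)
    rv=np.argwhere(rm)
    if len(rv):
        v,u=rv.mean(0);w=ray(n,(u+.5)/up-.5,(v+.5)/up-.5,.045)[:2]*1000;print('  mark',w,len(rv),'dir deg',np.degrees(np.arctan2(*(w-np.array(e[0]))[::-1])))
    # dark/grey centre = socket
    gm=np.zeros(bb.shape,np.uint8);cv2.drawContours(gm,[hull],-1,1,-1);gm=cv2.erode(gm,np.ones((17,17)))&(hb[...,1]<70)
    cc=[c for c in cv2.findContours(gm,0,2)[0] if cv2.contourArea(c)>30]
    for c in cc:
        W2=np.array([ray(n,(u+.5)/up-.5,(v+.5)/up-.5,.045)[:2]*1000 for u,v in c[:,0]],np.float32);print('  hole',cv2.minAreaRect(W2))
    # box top rect by dark-edge: rays on .055 of white component; rest by depth
    Q=P[(abs(P[...,2]-.055)<.004)&(hsv[...,1]<60)&(hsv[...,2]>120)&near(B,.13)];r=cv2.minAreaRect((Q[:,:2]*1000).astype(np.float32));print('  box',r)
    Q=P[(H>3)&(H<24)&(hsv[...,1]>70)&(abs(P[...,2]-.036)<.004)&near((.548,.126),.06)];print('  rest',cv2.minAreaRect((Q[:,:2]*1000).astype(np.float32)),len(Q))
s=read_state();M=R.from_rotvec(s['tool_rot']).as_matrix();print(M.round(4))
E
```

```text
top key px [289.62857143 201.6       ] 70 z pct [0.0801 0.0968 0.099  0.1022]
  top face depth 63 [0.55   0.1256 0.0975] ((550.01025390625, 126.04339599609375), (11.899250030517578, 41.13578796386719), 74.84720611572266)
  disc circle (504.2615051269531, -96.3493881225586) 21.14835548400879 ellipse ((503.9453430175781, -96.57717895507812), (40.50199508666992, 41.42546463012695), 0.03414670005440712)
  mark [486.93279981 -88.93510872] 2 dir deg 155.8102834635219
  hole ((503.2898864746094, -95.59771728515625), (15.734085083007812, 14.368382453918457), 62.34328079223633)
  box ((504.55987548828125, -99.8133544921875), (160.0582275390625, 130.39845275878906), 72.32658386230469)
  rest ((551.3678588867188, 125.72050476074219), (64.2687759399414, 64.04991149902344), 75.11642456054688) 323
side key px [314.02808989 215.60674157] 178 z pct [0.0659 0.088  0.0971 0.0991]
  top face depth 79 [0.5481 0.1284 0.0965] ((548.0177612304688, 127.47323608398438), (16.22686004638672, 44.76834487915039), 72.00684356689453)
  disc circle (503.0555114746094, -97.74547576904297) 22.642009735107422 ellipse ((503.0199279785156, -97.71168518066406), (42.96678161621094, 44.48953628540039), 175.85882568359375)
  mark [487.07145616 -90.92559143] 38 dir deg 156.95018957257273
  box ((501.6317443847656, -97.3851089477539), (165.37020874023438, 130.601806640625), 72.61021423339844)
  rest ((548.2328491210938, 126.76071166992188), (65.92285919189453, 64.7935791015625), 75.14186096191406) 284
[[ 9.493e-01  3.145e-01 -6.000e-04]
 [ 3.145e-01 -9.493e-01  1.600e-03]
 [-1.000e-04 -1.700e-03 -1.000e+00]]
```

The manual's scale: shifts go in shares of 0.6 m and turns go in shares of pi rad. Converting my numbers, -0.5713 m / 0.6 = -0.9522, 0.5614 m / 0.6 = 0.9357, -2.558 rad / 3.1416 = -0.8142.

Emit:
{"api": "play_rows", "payload": {"steps": [[0.05,0.0467,-0.0477,0,-0.0446],[0.05,0.0985,-0.1002,0,-0.0891],[0.05,0.1502,-0.1528,0,-0.1337],[0.05,0.202,-0.2055,0,-0.1783],[0.05,0.2537,-0.2582,0,-0.2228],[0.05,0.3055,-0.3108,0,-0.2674],[0.05,0.3572,-0.3635,0,-0.3119],[0.05,0.409,-0.4162,0,-0.3565],[0.05,0.4607,-0.4688,0,-0.4011],[0.05,0.5125,-0.5215,0,-0.4456],[0.05,0.5642,-0.5742,0,-0.4902],[0.05,0.616,-0.6268,0,-0.5348],[0.05,0.6677,-0.6795,0,-0.5793],[0.05,0.7195,-0.7322,0,-0.6239],[0.05,0.7712,-0.7848,0,-0.6685],[0.05,0.823,-0.8375,0,-0.713],[0.05,0.8747,-0.8902,0,-0.7576],[0.05,0.9357,-0.9522,0,-0.7958],[0.05,0.9357,-0.9522,0.05,-0.8142],[0.05,0.9357,-0.9522,0.0833,-0.8142]]}}

```text
time: 2.1
ee_pos: [0.5497, 0.1276, 0.1798]
tool_rot: [-0.407, -3.114, -0.002]
contact_force: [-0.4, -1.3, -0.8]
opening: 0.0504
gripper_force: 0.0
```

```bash
cat >> h.py <<'E'
from scipy.spatial.transform import Rotation as R
def st(tgt=None,yaw=None):
    s=read_state();M=R.from_rotvec(s['tool_rot']).as_matrix();y=np.degrees(np.arctan2(M[1,0],M[0,0]))
    print('t',round(s['time'],2),'p',s['ee_pos'].round(4),'yaw',y.round(2),'tilt',M[:,2].round(3),'F',s['contact_force'].round(1),'T',s['ft_torque'].round(2),'op',round(s['opening'],4),'q',s['joint_positions'].round(2))
    if tgt is not None: print('shift',(M.T@(np.array(tgt)-s['ee_pos'])).round(4),'turn',None if yaw is None else round(-np.radians(yaw-y),3))
E
python3 -c "
from h import *
st([.5495,.126,.063],164.9)"
```

```text
t 2.1 p [0.5497 0.1276 0.1798] yaw 165.11 tilt [-0.001  0.001 -1.   ] F [-0.4 -1.3 -0.8] T [-0.11  0.01  0.02] op 0.0504 q [ 0.14  0.79 -0.8   1.79  0.71  0.88  0.32]
shift [-0.0003 -0.0017  0.1168] turn 0.004
```

Scaled: 0.117 m / 0.6 = 0.195, 0.11 m / 0.6 = 0.1833.

Emit:
{"api": "play_rows", "payload": {"steps": [[0.05,0,-0.0028,0.05,0],[0.05,0,-0.0028,0.1,0],[0.05,0,-0.0028,0.1417,0],[0.05,0,-0.0028,0.1667,0],[0.05,0,-0.0028,0.1833,0],[0.05,0,-0.0028,0.195,0],[0.05,0,-0.0028,0.195,0]]}}

```text
time: 2.8
ee_pos: [0.5494, 0.1238, 0.0641]
tool_rot: [-0.413, -3.114, 0.0]
contact_force: [-0.4, 0.3, -0.6]
opening: 0.0499
gripper_force: 0.0
```

Emit:
{"api": "play_rows", "payload": {"steps": [[0.03,0,0,0,0],[0.02,0,0,0,0],[0.01,0,0,0,0],[0.005,0,0,0,0],[0.005,0,0,0,0],[0.005,0,0,0,0]], "grip_force": 30}}

```text
time: 3.4
ee_pos: [0.55, 0.1245, 0.065]
tool_rot: [0.413, 3.113, 0.002]
contact_force: [-0.5, 0.5, 6.3]
opening: 0.0115
gripper_force: 32.4
```

```bash
python3 -c "
from h import *
st()"
```

```text
t 3.4 p [0.55   0.1245 0.065 ] yaw 164.89 tilt [ 0.002  0.001 -1.   ] F [-0.5  0.5  6.3] T [0.11 0.   0.01] op 0.0115 q [ 0.07  0.94 -0.65  1.86  0.9   0.67  0.16]
```

Scaled: -0.095 m / 0.6 = -0.1583, -0.085 m / 0.6 = -0.1417.

Emit:
{"api": "play_rows", "payload": {"steps": [[0.005,0,0,-0.0083,0],[0.005,0,0,-0.025,0],[0.005,0,0,-0.0583,0],[0.005,0,0,-0.1,0],[0.005,0,0,-0.1417,0],[0.005,0,0,-0.1583,0],[0.005,0,0,-0.1583,0],[0.005,0,0,-0.1583,0]], "grip_force": 50}}

```text
time: 4.2
ee_pos: [0.5488, 0.123, 0.1585]
tool_rot: [-0.414, -3.113, 0.003]
contact_force: [0.4, -0.6, -2.6]
opening: 0.0113
gripper_force: 50.3
```

```bash
python3 - <<'E'
from h import *
b,d=shot('side')
cv2.imwrite('pics/s1.png',cv2.resize(b[120:260,240:400],None,fx=4,fy=4,interpolation=cv2.INTER_CUBIC))
st([.5035,-.097,.16],155)
E
```

```text
t 4.25 p [0.5486 0.123  0.1581] yaw 164.87 tilt [-0.002 -0.002 -1.   ] F [ 0.6 -0.2 -0.9] T [ 0.02 -0.03  0.01] op 0.0115 q [ 0.13  0.81 -0.77  1.81  0.74  0.84  0.3 ]
shift [-0.0139 -0.2241 -0.0014] turn 0.172
```

View pics/s1.png

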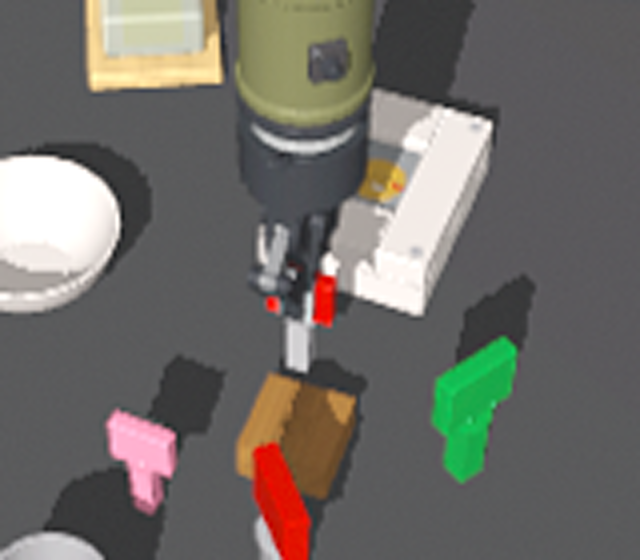

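Scaled: -0.224 m / 0.6 = -0.3733, -0.014 m / 0.6 = -0.0233, 0.172 rad / 3.1416 = 0.0547.

Emit:
{"api": "play_rows", "payload": {"steps": [[0.005,-0.0017,-0.0333,0,0.0064],[0.005,-0.005,-0.0833,0,0.0159],[0.005,-0.0083,-0.1417,0,0.0255],[0.005,-0.0133,-0.2083,0,0.035],[0.005,-0.0167,-0.2667,0,0.0446],[0.005,-0.02,-0.3167,0,0.0509],[0.005,-0.0217,-0.355,0,0.0547],[0.005,-0.0233,-0.3733,0,0.0547],[0.005,-0.0233,-0.3733,0,0.0547],[0.005,-0.0233,-0.3733,0,0.0547]]}}

```text
time: 5.25
ee_pos: [0.5048, -0.0945, 0.1591]
tool_rot: [-0.677, -3.068, -0.003]
contact_force: [0.5, -0.3, -1.8]
opening: 0.011
gripper_force: 50.2
```

```bash
python3 - <<'E'
from h import *
b,d=shot('side');a,d=shot('top')
B=cv2.resize(b[100:200,270:400],(572,440),interpolation=cv2.INTER_CUBIC)
cv2.imwrite('pics/s2.png',B)
st([.5035,-.097,.12],155)
E
```

```text
t 5.35 p [ 0.505  -0.094   0.1593] yaw 155.2 tilt [ 0.001  0.001 -1.   ] F [ 0.9  1.  -0.9] T [ 0.02 -0.01  0.02] op 0.011 q [ 0.54  0.75 -0.75  1.95  0.76  0.74  0.47]
shift [ 0.0001 -0.0034  0.0393] turn 0.003
```

View pics/s2.png

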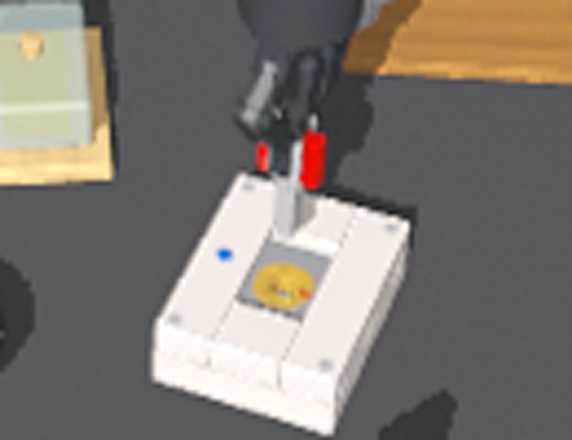

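```bash
python3 - <<'E'
from h import *
for v in(231,228):print('tip',ray('side',270+290/4.4-.5,100+v/4.4-.5,.100).round(4))
for z in(.045,): print('disc',ray('side',270+285/4.4-.5,100+287/4.4-.5,z).round(4))
im=cv2.imread('pics/side_raw.png');hb=cv2.cvtColor(cv2.resize(im,None,fx=4,fy=4,interpolation=cv2.INTER_CUBIC),cv2.COLOR_BGR2HSV)
m=((hb[...,0]>14)&(hb[...,0]<33)&(hb[...,1]>70)).astype(np.uint8);m[:600]=0;m[720:]=0;m[:,:1280]=0;m[:,1400:]=0
c=max(cv2.findContours(m,0,2)[0],key=cv2.contourArea)[:,0]
W=np.array([ray('side',(u+.5)/4-.5,(v+.5)/4-.5,.045)[:2]*1000 for u,v in c],np.float32)
print(cv2.fitEllipse(cv2.convexHull(W)),len(c))
r=((hb[...,0]<13)|(hb[...,0]>172))&(hb[...,1]>100);r[:600]=0;r[720:]=0;r[:,:1280]=0;r[:,1400:]=0
v,u=np.argwhere(r).mean(0);print('mark',ray('side',(u+.5)/4-.5,(v+.5)/4-.5,.045)*1000,r.sum())
E
```

```text
tip [ 0.501  -0.0969  0.1   ]
tip [ 0.5011 -0.0997  0.1   ]
disc [ 0.5018 -0.0967  0.045 ]
((503.1192321777344, -97.60370635986328), (42.84209060668945, 44.4670524597168), 173.6504669189453) 77
mark [487.04633978 -90.95624259  45.        ] 39
```

Scaled: 0.047 m / 0.6 = 0.0783, -0.0015 m / 0.6 = -0.0025.

Emit:
{"api": "play_rows", "payload": {"steps": [[0.005,-0.0008,-0.0025,0.025,0],[0.005,-0.0008,-0.0025,0.05,0],[0.005,-0.0008,-0.0025,0.0667,0],[0.005,-0.0008,-0.0025,0.0783,0],[0.005,-0.0008,-0.0025,0.0783,0],[0.005,-0.0008,-0.0025,0.0783,0]]}}

```text
time: 5.95
ee_pos: [0.5047, -0.0972, 0.1126]
tool_rot: [0.678, 3.067, 0.0]
contact_force: [-0.3, 0.5, -1.2]
opening: 0.0116
gripper_force: 50.2
```

```bash
python3 - <<'E'
from h import *
st([.505,-.0955,.104],155)
b,d=shot('side');a,d=shot('top')
B=cv2.resize(b[110:190,290:390],(600,480),interpolation=cv2.INTER_CUBIC)
cv2.imwrite('pics/s3.png',B)
E
```

```text
t 5.95 p [ 0.5047 -0.0972  0.1126] yaw 155.07 tilt [ 0.001  0.    -1.   ] F [-0.3  0.5 -1.2] T [-0.   -0.01  0.03] op 0.0116 q [ 0.5   0.82 -0.68  1.99  0.86  0.65  0.39]
shift [0.0004 0.0016 0.0086] turn 0.001
```

View pics/s3.png

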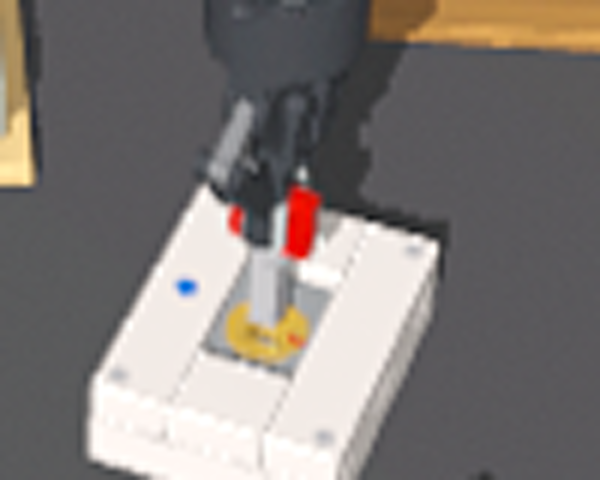

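Scaled: 0.011 m / 0.6 = 0.0183, 0.01 m / 0.6 = 0.0167.

Emit:
{"api": "play_rows", "payload": {"steps": [[0.005,0,0,0.005,0],[0.005,0,0,0.0083,0],[0.005,0,0,0.0117,0],[0.005,0,0,0.015,0],[0.005,0,0,0.0167,0],[0.005,0,0,0.0183,0],[0.005,0,0,0.0183,0]]}}

```text
time: 6.75
ee_pos: [0.5043, -0.0976, 0.1012]
tool_rot: [-0.679, -3.067, 0.0]
contact_force: [-0.1, 0.7, -2.0]
opening: 0.0112
gripper_force: 50.2
```

Scaled: 0.002 m / 0.6 = 0.0033, 0.001 m / 0.6 = 0.0017.

Emit:
{"api": "play_rows", "payload": {"steps": [[0.005,0,0,0.0017,0],[0.005,0,0,0.0033,0],[0.005,0,0,0.0033,0]]}}

```text
time: 7.05
ee_pos: [0.5042, -0.0976, 0.0992]
tool_rot: [-0.679, -3.067, 0.0]
contact_force: [0.5, 0.3, -1.0]
opening: 0.0115
gripper_force: 50.2
```

Scaled: 0.002 m / 0.6 = 0.0033, 0.001 m / 0.6 = 0.0017.

Emit:
{"api": "play_rows", "payload": {"steps": [[0.005,0,0,0.0017,0],[0.005,0,0,0.0033,0],[0.005,0,0,0.0033,0]]}}

```text
time: 7.35
ee_pos: [0.5042, -0.0976, 0.0972]
tool_rot: [-0.679, -3.067, 0.0]
contact_force: [-0.3, 0.4, -2.4]
opening: 0.0114
gripper_force: 50.2
```

Scaled: 0.003 m / 0.6 = 0.005, 0.002 m / 0.6 = 0.0033.

Emit:
{"api": "play_rows", "payload": {"steps": [[0.005,0,0,0.0017,0],[0.005,0,0,0.0033,0],[0.005,0,0,0.005,0],[0.005,0,0,0.005,0]]}}

```text
time: 7.75
ee_pos: [0.5042, -0.0976, 0.0942]
tool_rot: [-0.679, -3.067, 0.0]
contact_force: [0.6, -0.5, -0.7]
opening: 0.0116
gripper_force: 50.2
```

Scaled: 0.003 m / 0.6 = 0.005, 0.002 m / 0.6 = 0.0033.

Emit:
{"api": "play_rows", "payload": {"steps": [[0.005,0,0,0.0017,0],[0.005,0,0,0.0033,0],[0.005,0,0,0.005,0],[0.005,0,0,0.005,0]]}}

```text
time: 8.15
ee_pos: [0.5043, -0.0976, 0.0912]
tool_rot: [-0.679, -3.067, 0.0]
contact_force: [0.0, 1.3, -1.5]
opening: 0.0114
gripper_force: 50.2
```

```bash
python3 - <<'E'
from h import *
st()
E
```

```text
t 8.15 p [ 0.5043 -0.0976  0.0912] yaw 155.03 tilt [-0. -0. -1.] F [ 0.   1.3 -1.5] T [-0.02  0.03 -0.02] op 0.0114 q [ 0.48  0.85 -0.64  2.    0.9   0.61  0.35]
```

Scaled: 0.002 m / 0.6 = 0.0033, 0.001 m / 0.6 = 0.0017.

Emit:
{"api": "play_rows", "payload": {"steps": [[0.005,0,0,0.0017,0],[0.005,0,0,0.0033,0],[0.005,0,0,0.0033,0]]}}

```text
time: 8.45
ee_pos: [0.5042, -0.0976, 0.0892]
tool_rot: [-0.679, -3.067, 0.0]
contact_force: [-0.4, 0.6, -1.4]
opening: 0.0115
gripper_force: 50.2
```

Scaled: 0.001 m / 0.6 = 0.0017, 0.0005 m / 0.6 = 0.0008.

Emit:
{"api": "play_rows", "payload": {"steps": [[0.005,0,0,0.0008,0],[0.005,0,0,0.0017,0],[0.005,0,0,0.0017,0]]}}

```text
time: 8.75
ee_pos: [0.5043, -0.0976, 0.0883]
tool_rot: [0.679, 3.067, -0.0]
contact_force: [0.8, -0.3, -1.4]
opening: 0.0115
gripper_force: 50.2
```

Scaled: 0.001 m / 0.6 = 0.0017, 0.0005 m / 0.6 = 0.0008.

Emit:
{"api": "play_rows", "payload": {"steps": [[0.005,0,0,0.0008,0],[0.005,0,0,0.0017,0],[0.005,0,0,0.0017,0]]}}

```text
time: 9.05
ee_pos: [0.5045, -0.0975, 0.0881]
tool_rot: [0.679, 3.067, -0.001]
contact_force: [-1.5, -0.3, 6.1]
opening: 0.0113
gripper_force: 51.5
```

Scaled: 0.0005 m / 0.6 = 0.0008.

Emit:
{"api": "play_rows", "payload": {"steps": [[0.005,0,0,0.0008,0],[0.005,0,0,0.0008,0]]}}

```text
time: 9.25
ee_pos: [0.5045, -0.0975, 0.088]
tool_rot: [0.679, 3.066, -0.001]
contact_force: [-2.3, -0.2, 11.1]
opening: 0.0114
gripper_force: 52.3
```

Scaled: -0.001 m / 0.6 = -0.0017, 0.12 rad / 3.1416 = 0.0382.

Emit:
{"api": "play_rows", "payload": {"steps": [[0.005,0,0,-0.0017,0],[0.005,0,0,-0.0017,0.0191],[0.005,0,0,-0.0017,0.0382],[0.005,0,0,-0.0017,0.0573],[0.005,0,0,-0.0017,0.0764],[0.005,0,0,-0.0017,0.0955],[0.005,0,0,-0.0017,0.0955]]}}

```text
time: 9.95
ee_pos: [0.5042, -0.0977, 0.0881]
tool_rot: [1.13, 2.931, -0.001]
contact_force: [-1.1, -0.7, 3.9]
opening: 0.0114
gripper_force: 51.0
```

```bash
python3 - <<'E'
from h import *
st()
E
```

```text
t 9.95 p [ 0.5042 -0.0977  0.0881] yaw 137.85 tilt [-0.    -0.001 -1.   ] F [-1.1 -0.7  3.9] T [-0.06  0.37  0.08] op 0.0114 q [ 0.43  0.83 -0.56  2.    0.85  0.55  0.11]
```

Scaled: 0.06 rad / 3.1416 = 0.0191.

Emit:
{"api": "play_rows", "payload": {"steps": [[0.005,0,0,0,0.0191],[0.005,0,0,0,0.0382],[0.005,0,0,0,0.0573],[0.005,0,0,0,0.0764],[0.005,0,0,0,0.0955],[0.005,0,0,0,0.0955]]}}

```text
time: 10.55
ee_pos: [0.5041, -0.0977, 0.088]
tool_rot: [-1.553, -2.731, 0.001]
contact_force: [-2.0, 0.7, 5.5]
opening: 0.0113
gripper_force: 51.2
```

Scaled: 0.3 rad / 3.1416 = 0.0955.

Emit:
{"api": "play_rows", "payload": {"steps": [[0.005,0,0,0,0.0191],[0.005,0,0,0,0.0382],[0.005,0,0,0,0.0573],[0.005,0,0,0,0.0764],[0.005,0,0,0,0.0955],[0.005,0,0,0,0.0955]]}}

```text
time: 11.15
ee_pos: [0.5039, -0.0976, 0.0881]
tool_rot: [-1.943, -2.468, 0.001]
contact_force: [-2.5, -0.2, 5.7]
opening: 0.0113
gripper_force: 51.4
```

```bash
python3 - <<'E'
from h import *
st()
E
```

```text
t 11.15 p [ 0.5039 -0.0976  0.0881] yaw 103.56 tilt [-0.001 -0.001 -1.   ] F [-2.5 -0.2  5.7] T [-0.03  0.62  0.09] op 0.0113 q [ 0.34  0.8  -0.4   2.01  0.68  0.46 -0.33]
```

Scaled: 0.27 rad / 3.1416 = 0.0859.

Emit:
{"api": "play_rows", "payload": {"steps": [[0.005,0,0,0,0.0191],[0.005,0,0,0,0.0382],[0.005,0,0,0,0.0573],[0.005,0,0,0,0.0732],[0.005,0,0,0,0.0859],[0.005,0,0,0,0.0859]]}}

```text
time: 11.75
ee_pos: [0.5037, -0.0975, 0.0881]
tool_rot: [-2.257, -2.184, 0.002]
contact_force: [-2.7, 0.4, 6.7]
opening: 0.0116
gripper_force: 51.4
```

```bash
python3 - <<'E'
from h import *
st()
E
```

```text
t 11.75 p [ 0.5037 -0.0975  0.0881] yaw 88.12 tilt [-0.001 -0.    -1.   ] F [-2.7  0.4  6.7] T [0.04 0.67 0.02] op 0.0116 q [ 0.3   0.8  -0.33  2.01  0.59  0.43 -0.52]
```

Scaled: 0.06 rad / 3.1416 = 0.0191.

Emit:
{"api": "play_rows", "payload": {"steps": [[0.005,0,0,0,0.0095],[0.005,0,0,0,0.0191],[0.005,0,0,0,0.0191]]}}

```text
time: 12.05
ee_pos: [0.5037, -0.0975, 0.088]
tool_rot: [-2.321, -2.116, 0.001]
contact_force: [-2.1, -0.7, 7.1]
opening: 0.0112
gripper_force: 51.5
```

```bash
python3 - <<'E'
from h import *
st()
E
```

```text
t 12.05 p [ 0.5037 -0.0975  0.088 ] yaw 84.7 tilt [-0.001 -0.    -1.   ] F [-2.1 -0.7  7.1] T [0.06 0.69 0.08] op 0.0112 q [ 0.29  0.79 -0.32  2.01  0.57  0.42 -0.56]
```

Scaled: 0.04 rad / 3.1416 = 0.0127.

Emit:
{"api": "play_rows", "payload": {"steps": [[0.005,0,0,0,0.0064],[0.005,0,0,0,0.0127],[0.005,0,0,0,0.0127]]}}

```text
time: 12.35
ee_pos: [0.5037, -0.0975, 0.0881]
tool_rot: [-2.363, -2.069, 0.001]
contact_force: [-1.9, 0.1, 7.8]
opening: 0.0113
gripper_force: 51.5
```

```bash
python3 - <<'E'
from h import *
st()
E
```

```text
t 12.35 p [ 0.5037 -0.0975  0.0881] yaw 82.42 tilt [-0.001 -0.    -1.   ] F [-1.9  0.1  7.8] T [0.11 0.65 0.06] op 0.0113 q [ 0.29  0.79 -0.31  2.01  0.56  0.42 -0.58]
```

Scaled: 0.04 rad / 3.1416 = 0.0127.

Emit:
{"api": "play_rows", "payload": {"steps": [[0.005,0,0,0,0.0064],[0.005,0,0,0,0.0127],[0.005,0,0,0,0.0127]]}}

```text
time: 12.65
ee_pos: [0.5037, -0.0974, 0.088]
tool_rot: [-2.404, -2.022, 0.001]
contact_force: [-2.5, 1.5, 7.0]
opening: 0.0115
gripper_force: 51.5
```

```bash
python3 - <<'E'
from h import *
st()
E
```

```text
t 12.65 p [ 0.5037 -0.0974  0.088 ] yaw 80.13 tilt [-0.001 -0.    -1.   ] F [-2.5  1.5  7. ] T [0.05 0.72 0.11] op 0.0115 q [ 0.28  0.79 -0.3   2.01  0.54  0.42 -0.61]
```

Scaled: 0.03 rad / 3.1416 = 0.0095.

Emit:
{"api": "play_rows", "payload": {"steps": [[0.005,0,0,0,0.0048],[0.005,0,0,0,0.0095],[0.005,0,0,0,0.0095]]}}

```text
time: 12.95
ee_pos: [0.5037, -0.0974, 0.0881]
tool_rot: [-2.434, -1.986, 0.001]
contact_force: [-3.0, 0.6, 7.7]
opening: 0.0113
gripper_force: 51.5
```

```bash
python3 - <<'E'
from h import *
st()
E
```

```text
t 12.95 p [ 0.5037 -0.0974  0.0881] yaw 78.42 tilt [-0.001 -0.    -1.   ] F [-3.   0.6  7.7] T [0.16 0.65 0.09] op 0.0113 q [ 0.28  0.79 -0.29  2.01  0.53  0.41 -0.63]
```

Scaled: 0.03 rad / 3.1416 = 0.0095.

Emit:
{"api": "play_rows", "payload": {"steps": [[0.005,0,0,0,0.0048],[0.005,0,0,0,0.0095],[0.005,0,0,0,0.0095]]}}

```text
time: 13.25
ee_pos: [0.5037, -0.0974, 0.0881]
tool_rot: [-2.463, -1.949, 0.002]
contact_force: [-3.3, 0.2, 7.4]
opening: 0.0113
gripper_force: 51.5
```

```bash
python3 - <<'E'
from h import *
st()
E
```

```text
t 13.25 p [ 0.5037 -0.0974  0.0881] yaw 76.7 tilt [-0.001 -0.    -1.   ] F [-3.3  0.2  7.4] T [0.1  0.71 0.12] op 0.0113 q [ 0.27  0.79 -0.28  2.01  0.52  0.41 -0.65]
```

```bash
python3 - <<'E'
from h import *
b,_=shot('side');a,_=shot('top')
for n,im in(('side',b),('top',a)):
    hb=cv2.cvtColor(cv2.resize(im,None,fx=4,fy=4,interpolation=cv2.INTER_CUBIC),cv2.COLOR_BGR2HSV)
    r=(((hb[...,0]<13)|(hb[...,0]>172))&(hb[...,1]>100)).astype(np.uint8)
    k,l,s,c=cv2.connectedComponentsWithStats(r)
    for i in range(1,k):
        w=ray(n,(c[i][0]+.5)/4-.5,(c[i][1]+.5)/4-.5,.045)
        if np.hypot(w[0]-.503,w[1]+.097)<.06: print(n,s[i],w.round(4))
cv2.imwrite('pics/s4.png',cv2.resize(b[110:190,290:390],(600,480),interpolation=cv2.INTER_CUBIC))
E
```

```text
side [1324  566   28   79 1239] [ 0.5049 -0.1545  0.045 ]
side [1331  672    7    9   38] [ 0.5045 -0.08    0.045 ]
top [1435  858   15   17  182] [ 0.5102 -0.0833  0.045 ]
```

View pics/s4.png

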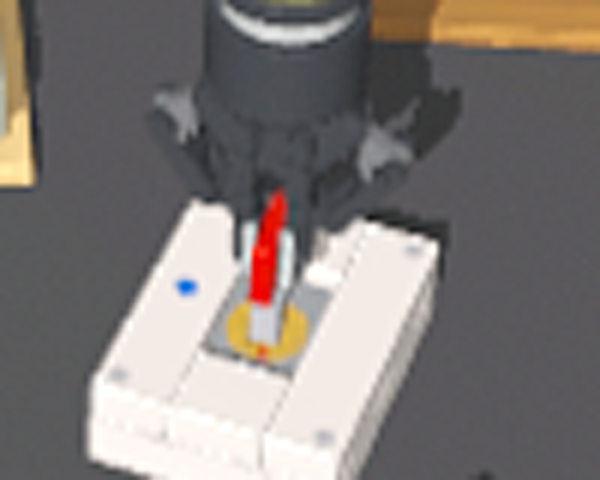

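Scaled: 0.03 rad / 3.1416 = 0.0095.

Emit:
{"api": "play_rows", "payload": {"steps": [[0.005,0,0,0,0.0048],[0.005,0,0,0,0.0095],[0.005,0,0,0,0.0095]]}}

```text
time: 13.65
ee_pos: [0.5037, -0.0974, 0.0881]
tool_rot: [-2.492, -1.913, 0.002]
contact_force: [-2.5, 0.2, 5.9]
opening: 0.0114
gripper_force: 51.5
```

```bash
python3 - <<'E'
from h import *
for _ in range(4):
    read_camera('side'); s=read_state(); print(s['ft_torque'].round(3),s['contact_force'].round(1))
st()
E
```

```text
[0.105 0.721 0.23 ] [-2.7  1.2  7.8]
[0.091 0.684 0.199] [-2.3  0.   6.9]
[0.059 0.689 0.189] [-2.2 -0.   7.5]
[0.135 0.685 0.247] [-2.2  0.   7.1]
t 13.85 p [ 0.5036 -0.0974  0.088 ] yaw 75.04 tilt [-0.001 -0.    -1.   ] F [-2.2  0.   7.1] T [0.14 0.68 0.25] op 0.0112 q [ 0.27  0.79 -0.28  2.01  0.51  0.41 -0.66]
```

Scaled: -0.12 m / 0.6 = -0.2, -0.11 m / 0.6 = -0.1833, -0.03 rad / 3.1416 = -0.0095.

Emit:
{"api": "play_rows", "payload": {"steps": [[0.005,0,0,0,-0.0095],[0.015,0,0,0,-0.0095],[0.03,0,0,0,-0.0095],[0.05,0,0,0,-0.0095],[0.05,0,0,0,-0.0095],[0.05,0,0,-0.0083,-0.0095],[0.05,0,0,-0.0333,-0.0095],[0.05,0,0,-0.075,-0.0095],[0.05,0,0,-0.1333,-0.0095],[0.05,0,0,-0.1833,-0.0095],[0.05,0,0,-0.2,-0.0095],[0.05,0,0,-0.2,-0.0095]]}}

```text
time: 15.05
ee_pos: [0.5052, -0.0978, 0.2092]
tool_rot: [2.465, 1.944, 0.004]
contact_force: [0.5, -0.0, -0.1]
opening: 0.0498
gripper_force: 0.0
```

```bash
python3 - <<'E'
from h import *
st()
b,_=shot('side');P=pts('side',_)
hb=cv2.cvtColor(cv2.resize(b,None,fx=4,fy=4,interpolation=cv2.INTER_CUBIC),cv2.COLOR_BGR2HSV)
r=(((hb[...,0]<13)|(hb[...,0]>172))&(hb[...,1]>100)).astype(np.uint8)
k,l,s,c=cv2.connectedComponentsWithStats(r)
for i in range(1,k):
    w=ray('side',(c[i][0]+.5)/4-.5,(c[i][1]+.5)/4-.5,.045)
    if np.hypot(w[0]-.503,w[1]+.097)<.07:
        print(s[i],w.round(4), np.degrees(np.arctan2(w[1]+.0977,w[0]-.503)))
        m=l[2::4,2::4]==i; print(P[m].mean(0).round(3) if m.any() else '', P[m][:,2].max() if m.any() else '')
cv2.imwrite('pics/s5.png',cv2.resize(b[110:190,290:390],(600,480),interpolation=cv2.INTER_CUBIC))
E
```

```text
t 15.05 p [ 0.5052 -0.0978  0.2092] yaw 76.52 tilt [ 0.003 -0.001 -1.   ] F [ 0.5 -0.  -0.1] T [ 0.03 -0.03  0.  ] op 0.0498 q [ 0.38  0.6  -0.44  1.92  0.38  0.7  -0.52]
[1326  566   33   78 1516] [ 0.5026 -0.1563  0.045 ] -90.38170211802682
[ 0.504 -0.097  0.105] 0.12561066685928246
[1331  672    7    9   39] [ 0.5046 -0.0799  0.045 ] 84.89972967612678
[ 0.505 -0.082  0.044] 0.04557876943868766
```

View pics/s5.png

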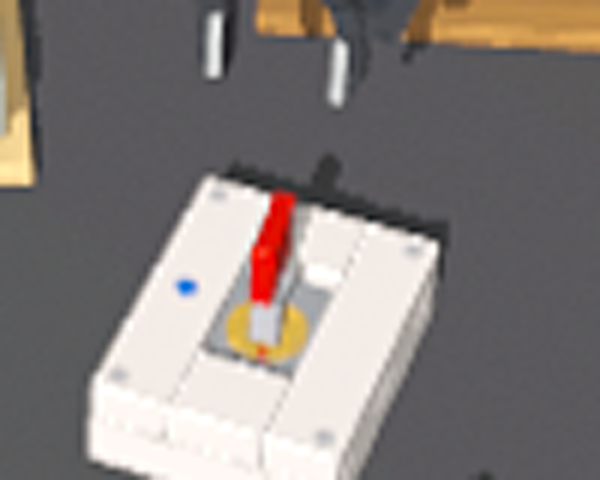

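The key stands alone in the socket (crop 270,260), the gripper is clear, and the red mark at (262,352) puts the spindle at about 1.35 rad.

```bash
python3 -c "
from bench import sign_off
print(sign_off())"
```

```text
the job is handed in; nothing more can be done
None
```

I seated the key in the socket, turned it clockwise to its stop (about 1.35 rad by the red mark), let go and left it standing there. The job is handed in at about 15 s, and the highest push I read at the wrist was about 11 N.

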